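# Set the stop of the strap gauge to the setting bar

## Task

Set the gauge's stop to the setting bar that lies in the channel beside the rail: pull the black sprung knob up to its stop, slide the carriage along the rail past the other holes, and let the pin snap fully home in the last hole before the stop would meet that bar. You must feel for this hole. Leave the bars and everything else on the bench where they are.

Things in the scene. Friction and masses are not known exactly. Their poses are not given: they have to be found in the camera images.
- gauge: strap-length gauge, fixed to the bench: plywood base 184 x 374 mm, top 15 mm above the bench, with an aluminium rail. Origin on the bench; z up, x across the rail away from the robot, y along the rail towards the end fence. Middle line of the rail at x = +40 mm, of the bar channel in front of it at x = +5.5 mm, of the two rests for the other bars at x = -33 and -73 mm
- fence (a point): middle of the dark end fence's face, at the channel's +y end, where the bars butt to within 6 mm (gauge y = +155 mm). The rail (36 mm wide, top 39 mm above the bench) has along its top, from the -y end to the fence, a 24 mm long parking slot, in which the pin starts, then five 7.6 mm round holes, unevenly spaced 22 to 37 mm apart
- knob (a point): middle of the black round pull knob (24 mm diameter, 22 mm high; 83 mm above the bench when home) on top of the stop carriage. Under it a 17 mm round sleeve, a 25 mm nut up to 58 mm, and the carriage's top at 52 mm above the bench. It moves straight up; its 6 mm flat-nosed pin is on the same axis
- plunger (a joint): how far the knob with its pin is pulled up: 0 = home, pin 8 mm deep in the slot or a hole, carriage locked; about 0.008 = pin tip riding on the rail's top; 0.012 = out at its stop. A spring draws it home (8 N at 0, 14 N at the stop)
- stop_face (a point): middle of the face of the carriage's steel stop plate, in the channel, 21 mm above the bench, looking to the fence; 27 mm nearer to the fence than the knob's axis and 34.5 mm in front of it (gauge -x). With the pin clear the carriage (54 mm long) slides along the rail with about 4 N, 185 mm in all
- bar_short: the short steel setting bar, 105.5 x 30 x 12 mm, loose, lying flat in the channel or in one of the two rests, parallel to the rail. Origin under the middle of its end at the fence; y points to the fence, so the bar runs 105.5 mm along its own -y
- bar_short_end (a point): middle of the far end face of the short bar, the end that the stop is set to when this bar lies in the channel (the last hole before it leaves between 0 and 14 mm of air between stop face and bar, not the same each time)
- bar_middle: the middle steel setting bar, 154.5 x 30 x 12 mm, loose, lying flat in the channel or in one of the two rests, parallel to the rail. Origin under the middle of its end at the fence; y points to the fence, so the bar runs 154.5 mm along its own -y
- bar_middle_end (a point): middle of the far end face of the middle bar, the end that the stop is set to when this bar lies in the channel (the last hole before it leaves between 0 and 14 mm of air between stop face and bar, not the same each time)
- bar_long: the long steel setting bar, 195 x 30 x 12 mm, loose, lying flat in the channel or in one of the two rests, parallel to the rail. Origin under the middle of its end at the fence; y points to the fence, so the bar runs 195 mm along its own -y
- bar_long_end (a point): middle of the far end face of the long bar, the end that the stop is set to when this bar lies in the channel (the last hole before it leaves between 0 and 14 mm of air between stop face and bar, not the same each time)
- round_tin: blue and white round tin, 67 mm wide, 28 mm high; a bystander; origin under its middle
- pliers_red: pliers with red grips, 167 x 28 x 11 mm; a bystander; origin under its middle
- die_brass: turned brass die, 25 mm wide, 18 mm high; a bystander; origin under its middle
- glue_bottle: white glue bottle with red spout, 41 mm wide, 113 mm high; a bystander; origin under its middle
- oiler: pale oil bottle with black spout, 32 mm wide, 95 mm high; a bystander; origin under its middle
- punch_a: dark steel setting punch, 19 mm wide, 36 mm high; a bystander; origin under its middle

How it is judged:
On the way:
1. the knob is pulled up to its stop (value of joint plunger above 0.0105 m), for 0.2 s.
At the end, for the whole second after the job is handed in: the pin is home in the hole (knob less than 1.5 mm up) and the stop face is within 18 mm of the end of the bar in the channel (true only of the last hole before that bar; the one before leaves over 35 mm) (value of joint plunger below 0.0015 m and (distance between stop_face and bar_short_end below 0.018 m or distance between stop_face and bar_middle_end below 0.018 m or distance between stop_face and bar_long_end below 0.018 m)); the robot touches nothing.
It fails at once if a setting bar is moved from its place (more than 10 mm) (distance of any of bar_short, bar_middle, bar_long from where it was at the start of the episode above 0.01 m).
It fails at once if another thing on the bench is shifted (more than 15 mm) (distance of any of round_tin, pliers_red, die_brass, glue_bottle, oiler, punch_a from where it was at the start of the episode above 0.015 m).
It also fails if it takes over 40 s, if anything falls off the work surface, if the arm or the gripper's body presses on something with over 40 N, if the wrist force passes 120 N, or if a joint passes its speed limit or range.

## Robot

A 6-joint arm with a two-finger parallel gripper is mounted at the origin on a cart in front of the work surface, level with it; the furniture and walls round the work are solid. World frame = base frame: x ahead of the robot, y to its left, z up, the work surface at z = 0. Lengths are in m, angles in rad, forces in N, time in s.
With the tool pointing down it reaches from about 0.375 to 0.9 m from the base axis. Payload 3.1 kg.
Tool frame: the origin (TCP) lies midway between the tips of the shut fingers; the grasp point (between the pads) lies robot.grasp_offset behind it (robot.grasp_offset is the distance from the TCP to the grasp point, in m); z points along the fingers, y is the line along which they close (so a half turn about z gives the same grasp; the last joint's range is limited). The gripper opens to 87 mm and grips with 3 to 60 N. Pads are 19 mm wide; open, the fingers measure 117 mm over their backs; the gripper's body (75 mm by 190 mm) begins 51 mm behind the grasp point.
Start: joints at [-1.468, 0.527, 1.433, -0, 1.181, -0.178], TCP at [0.174, -0.6, 0.223] pointing down, gripper open.
Joint ranges: [-3.08, 3.08], [-0.75, 2.2], [0.22, 2.44], [-1.43, 4.57], [0, 2.65], [-2.85, 2.85]. Speed limits (rad/s): [2.79, 2.79, 3.14, 3.14, 3.14, 3.14].

## Interface

Orientations are given as [roll, pitch, yaw] about the fixed x, y, z axes, in that order (R = Rz(yaw) Ry(pitch) Rx(roll)).
In Python, from plant import robot gives the robot as it stands.
- The arm moves only by the shell command python3 -m inch 'ROWS'. ROWS is JSON, a list that holds one entry, the list of rows, each a list of 7 numbers: the shift along the tool's x, y, z in units of 0.5 m (1.0 is 0.5 m), then the turn, a rotation vector about the tool's x, y, z in units of 45 degrees (1.0 is 45 degrees), then the closure, from -1 (fully open) to 1 (shut). A call has 1 to 8 rows; each row shifts and turns the commanded pose from where the row before left it, along the tool's axes as they then stand; what a row does not reach is not made up. A row lasts 1/10 s, in which the tool goes at most 50 mm and 8.59 degrees, less where a joint would pass 70% of its speed; a pose out of reach is approached as far as the arm can. A call with a number of a shift or a turn outside -1 to 1 is refused whole. A call with a gripper value outside its range is refused whole. The fingers move at their own pace and stop on an object; the grip force is fixed at half the most. Time passes only in rows, so rows that do not move let the fingers close. It gives the time, the measured TCP pose, the force, the opening and the grip force at its end, in the units of the state.
- robot.get_state(): the state, without advancing time (a new reading comes with each control period).
- robot.camera(name): name is "side" or "top"; returns the picture (400x640x3 uint8, blue, green, red); there is no depth.
- robot.camera_model(name): a dict with "fx", "fy", "cx", "cy" (pixels), "camera_from_world" (4x4, takes a point from world to camera coordinates). Camera axes: x right, y down, z forward; pixel columns grow to the right and rows downward; lengths in m; the calibration is good to about 2 mm. A picture is of the moment at which its call begins. camera_model takes no time and is no camera call.
- robot.finish_job(): hands the job in; it is judged then, once.
The state is a dict: "time_s": time; "joints": joint angles; "joint_vel": joint speeds; "joint_efforts": joint torques, N m; "position": TCP position; "tcp_rot": TCP orientation; "contact_force": force on the tool from outside, world axes, zero at the start; "wrist_torque": the same for the moment, N m; "finger_gap": finger opening in m; "grasp_force": force on a finger pad.
Only numpy, scipy, OpenCV 4.12 (cv2) and the standard library are available. Lean on these libraries where they do the work, as an engineer would, in place of code of your own. Each camera call takes 0.05 s, during which the arm holds its last target. There are 200 camera calls.

## Working session

There is one attempt and no reset: what is moved stays moved. The work goes in short steps, Python scripts to look and compute and a shell command to move; the robot and the scene stay as the last step left them, time stands still between calls to the robot, and variables do not carry over. Pictures are saved under pics/ and viewed, at most 10 in all, crops included, and the job is handed in when it is done.

```bash
mkdir -p pics; ls; python3 - <<'E'
from plant import robot
import cv2
print(robot.grasp_offset); s=robot.get_state(); print({k:s[k] for k in('time_s','position','tcp_rot','contact_force','finger_gap')})
for n in('side','top'):
    cv2.imwrite(f'pics/{n}0.png',robot.camera(n)); m=robot.camera_model(n); print(n,m)
E
```

```text
pics
0.0187
{'time_s': 0.0, 'position': array([ 0.17376593, -0.59960674,  0.2215607 ]), 'tcp_rot': array([-3.13945970e+00, -3.63943867e-04,  2.81811930e-01]), 'contact_force': array([-0.01159088,  0.19570187,  0.85267622]), 'finger_gap': 0.08683205883025197}
side {'fx': 406.51560820952557, 'fy': 406.51560820952557, 'cx': 321.0994254686543, 'cy': 203.86584374444453, 'camera_from_world': array([[ 0.99241165, -0.12273736,  0.00739321, -0.56744333],
       [-0.07674165, -0.66524199, -0.74267343,  0.12967389],
       [ 0.09607205,  0.73647039, -0.66961297,  0.90348532],
       [ 0.        ,  0.        ,  0.        ,  1.        ]])}
top {'fx': 494.4590169893793, 'fy': 494.4590169893793, 'cx': 310.92064375124545, 'cy': 194.90932809185054, 'camera_from_world': array([[ 0.01114359, -0.99992502, -0.00507757,  0.04038101],
       [-0.99813413, -0.01081848, -0.06009337,  0.58306589],
       [ 0.06003393,  0.00573775, -0.99817985,  1.32718253],
       [ 0.        ,  0.        ,  0.        ,  1.        ]])}
```

View pics/top0.png

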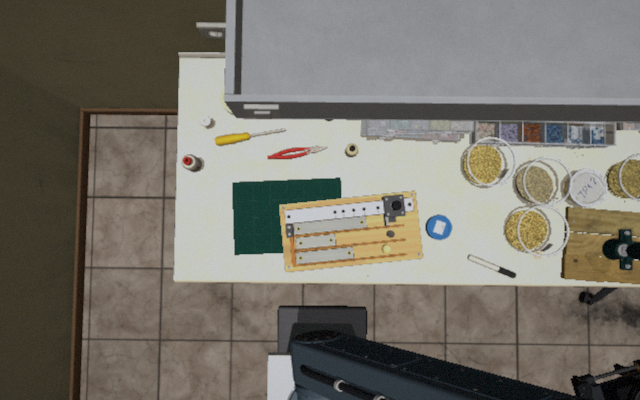

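View pics/side0.png

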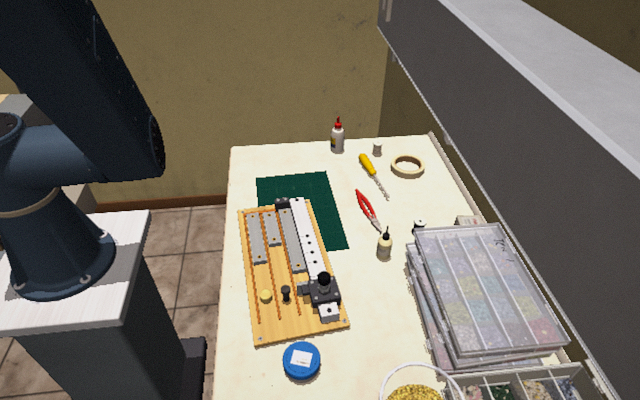

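```bash
python3 - <<'E'
import cv2
a=cv2.imread('pics/top0.png')[180:280,270:430]; cv2.imwrite('pics/topc.png',cv2.resize(a,None,fx=5,fy=5,interpolation=cv2.INTER_CUBIC))
a=cv2.imread('pics/side0.png')[190:350,230:380]; cv2.imwrite('pics/sidec.png',cv2.resize(a,None,fx=3.75,fy=3.75,interpolation=cv2.INTER_CUBIC))
E
```

```text
(no output)
```

View pics/topc.png

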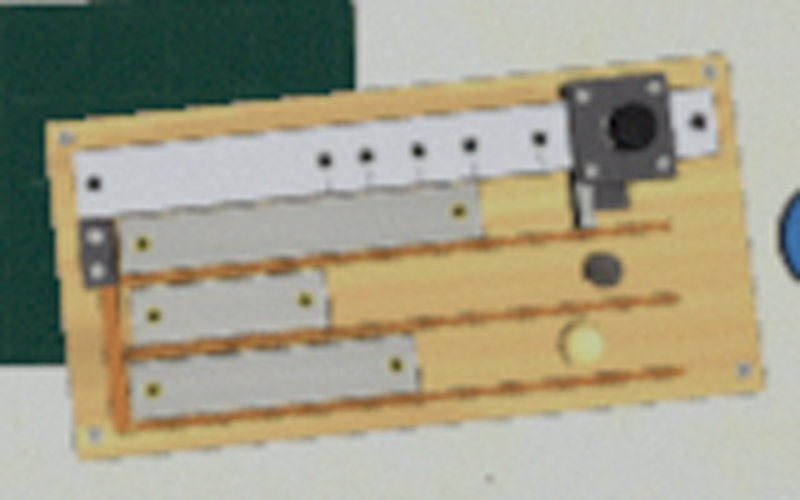

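View pics/sidec.png

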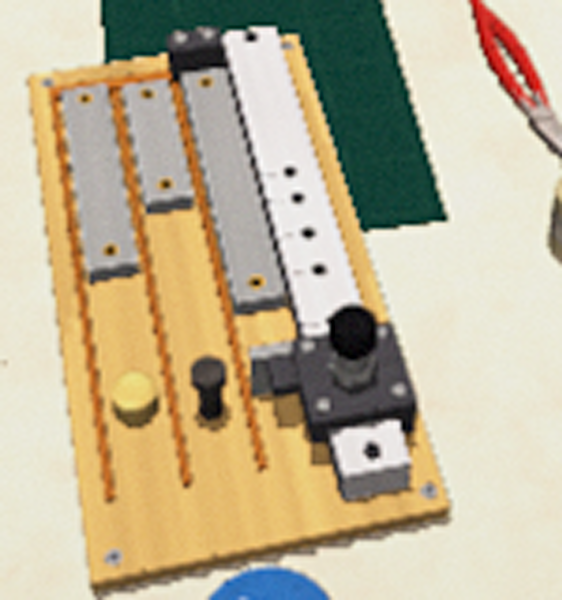

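```bash
cat > h.py <<'E'
import numpy as np
from plant import robot
M={n:robot.camera_model(n) for n in('side','top')}
def full(n,c):
    k,o=((5,(270,180)) if n=='top' else (3.75,(230,190)))
    return [(c[i]+.5)/k-.5+o[i] for i in(0,1)]
def ray(n,p):
    m=M[n];T=m['camera_from_world'];R=T[:3,:3]
    return -R.T@T[:3,3], R.T@np.array([(p[0]-m['cx'])/m['fx'],(p[1]-m['cy'])/m['fy'],1])
def onz(n,p,z):
    o,d=ray(n,p);return o+d*(z-o[2])/d[2]
def tri(pt,ps):
    A=[];b=[]
    for n,p in(('top',pt),('side',ps)):
        o,d=ray(n,p);d=d/np.linalg.norm(d);P=np.eye(3)-np.outer(d,d);A.append(P);b.append(P@o)
    return np.linalg.lstsq(np.vstack(A),np.hstack(b),rcond=None)[0]
E
python3 - <<'E'
from h import *
np.set_printoptions(precision=4,suppress=True)
f=full
print('knob tri',tri(f('top',(632,127)),f('side',(353,332))), 'z.08 top',onz('top',f('top',(632,127)),.08),'side .072',onz('side',f('side',(353,332)),.072))
H=[(540,138),(470,145),(418,150),(367,155),(325,160)]
h=np.array([onz('top',f('top',c),.039) for c in H]);print(h)
S=[(319,269),(308,233),(297,198),(290,172)]
for a,b in zip(H[1:],S): print('hole tri',tri(f('top',a),f('side',b)))
s1,s2=[onz('top',f('top',c),.039) for c in((94,183),(698,122))]
u=s1-s2;u/=np.linalg.norm(u);print('axis',u,'yaw',np.degrees(np.arctan2(u[1],u[0])),'rms axis from holes',(h[-1]-h[0])/np.linalg.norm(h[-1]-h[0]))
k=onz('top',f('top',(632,127)),.082)
e=onz('top',f('top',(481,208)),.027);e2=onz('side',f('side',(258,303)),.027);fe=onz('top',f('top',(118,247)),.027)
st=onz('top',f('top',(573,205)),.035)
print('along: knob',k@u,'holes',h@u,'barend',e@u,e2@u,'fence end',fe@u,'stop',st@u)
E
```

```text
knob tri [ 0.5549 -0.1736  0.0824] z.08 top [ 0.5551 -0.174   0.08  ] side .072 [ 0.556  -0.1657  0.072 ]
[[ 0.5504 -0.1318  0.039 ]
 [ 0.5462 -0.0944  0.039 ]
 [ 0.5432 -0.0667  0.039 ]
 [ 0.5403 -0.0395  0.039 ]
 [ 0.5373 -0.0171  0.039 ]]
hole tri [ 0.5462 -0.0944  0.0389]
hole tri [ 0.5431 -0.0667  0.0385]
hole tri [ 0.5398 -0.0394  0.0392]
hole tri [ 0.5373 -0.0171  0.0383]
axis [-0.1114  0.9938  0.    ] yaw 96.39623654147468 rms axis from holes [-0.1127  0.9936  0.    ]
along: knob -0.23444936421918935 holes [-0.1923 -0.1547 -0.1268 -0.0994 -0.0768] barend -0.15820279481030486 -0.16127783851592403 fence end 0.03824945898614042 stop -0.20645760098077875
```

```bash
python3 -m inch '[[[0.06,-0.0375,0,0,0,0,-1],[0.06,-0.0375,0,0,0,0,-1],[0.06,-0.0375,0,0,0,0,-1],[0.06,-0.0375,0,0,0,0,-1],[0.06,-0.0375,0,0,0,0,-1],[0.06,-0.0375,0,0,0,0,-1],[0.06,-0.0375,0,0,0,0,-1],[0.06,-0.0375,0,0,0,0,-1]]]'
python3 -m inch '[[[0.06,-0.0375,0,0,0,0.05,-1],[0.06,-0.0375,0,0,0,0.05,-1],[0.06,-0.0375,0,0,0,0.05,-1],[0.06,-0.0375,0,0,0,0.065,-1],[0.06,-0.0375,0,0,0,0,-1],[0.06,-0.0375,0,0,0,0,-1],[0.06,-0.0375,0,0,0,0,-1],[0,0,0,0,0,0,-1]]]'
cat >> h.py <<'E'
def delta(t,yaw=.112):
    from scipy.spatial.transform import Rotation as Ro
    s=robot.get_state();R=Ro.from_euler('xyz',s['tcp_rot']);G=Ro.from_euler('xyz',[np.pi,0,yaw])
    print('pos',s['position'].round(4),'rot',s['tcp_rot'].round(4),'units',(R.inv().apply(np.array(t)-s['position'])/.5).round(4),'turn',((R.inv()*G).as_rotvec()/(np.pi/4)).round(3),'F',s['contact_force'].round(1),'gap',round(s['finger_gap'],4),'gf',s['grasp_force'],'t',s['time_s'])
E
python3 -c "
from h import *
delta([.5549,-.1736,.12])"
```

```text
time_s: 0.9
position: [0.3633, -0.3881, 0.2222]
tcp_rot: [-3.141, 0.0, 0.282]
contact_force: [-0.7, 0.2, 0.4]
finger_gap: 0.0868
grasp_force: 0.0
time_s: 1.7
position: [0.5488, -0.221, 0.2222]
tcp_rot: [-3.141, -0.002, 0.117]
contact_force: [-0.8, 0.0, 0.4]
finger_gap: 0.0867
grasp_force: 0.0
pos [ 0.5488 -0.221   0.2222] rot [-3.1409e+00 -1.7000e-03  1.1740e-01] units [ 0.0228 -0.0926  0.2044] turn [-0.001 -0.002  0.007] F [-0.8  0.   0.4] gap 0.0867 gf 0.0 t 1.7
```

```bash
python3 -m inch '[[[0.0114,-0.0463,0.05,0,0,0.007,-1],[0.0114,-0.0463,0.05,0,0,0,-1],[0,0,0.05,0,0,0,-1],[0,0,0.0544,0,0,0,-1],[0,0,0,0,0,0,-1],[0,0,0,0,0,0,-1]]]'
python3 - <<'E'
from h import *
delta([.5549,-.1736,.0625])
import cv2
a=robot.camera('side')[190:350,230:380];cv2.imwrite('pics/side1.png',cv2.resize(a,None,fx=3.75,fy=3.75,interpolation=cv2.INTER_CUBIC))
E
```

```text
time_s: 2.3
position: [0.5518, -0.1769, 0.1202]
tcp_rot: [-3.141, 0.001, 0.107]
contact_force: [0.2, -0.8, -0.1]
finger_gap: 0.0873
grasp_force: 0.0
pos [ 0.5518 -0.1769  0.1202] rot [-3.1408e+00  1.3000e-03  1.0700e-01] units [ 0.0071 -0.0059  0.1153] turn [-0.001  0.002 -0.006] F [ 0.2 -0.8 -0.1] gap 0.0873 gf 0.0 t 2.3
```

View pics/side1.png

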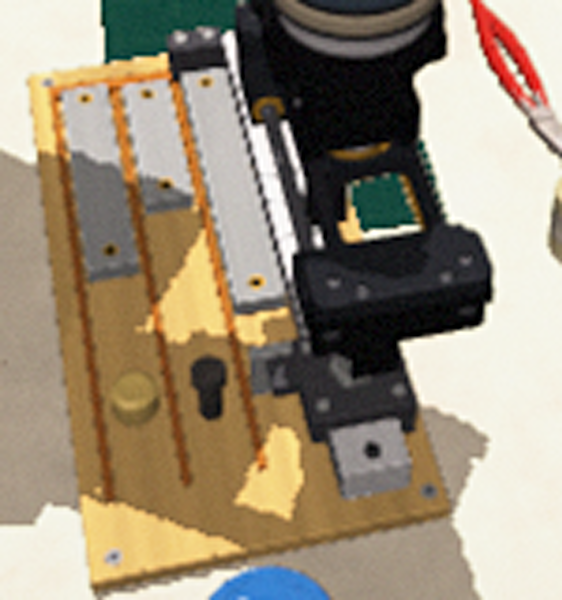

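The near finger is at about (395,270), in front of the knob. The gripper straddles the carriage as intended and clears the punch and the die.

```bash
python3 -m inch '[[[0.0071,-0.0059,0.03,0,0,-0.006,-1],[0,0,0.03,0,0,0,-1],[0,0,0.03,0,0,0,-1],[0,0,0.0253,0,0,0,-1],[0,0,0,0,0,0,-1],[0,0,0,0,0,0,-1]]]'
python3 -c "
from h import *
delta([.5549,-.1736,.0625])"
```

```text
time_s: 2.95
position: [0.5557, -0.1734, 0.0627]
tcp_rot: [3.142, -0.0, 0.112]
contact_force: [0.3, -0.4, 1.8]
finger_gap: 0.087
grasp_force: 0.0
pos [ 0.5557 -0.1734  0.0627] rot [ 3.1415e+00 -1.0000e-04  1.1210e-01] units [-0.0017  0.0003  0.0004] turn [ 0. -0.  0.] F [ 0.3 -0.4  1.8] gap 0.087 gf 0.0 t 2.95
```

```bash
python3 -m inch '[[[0,0,0,0,0,0,1],[0,0,0,0,0,0,1],[0,0,0,0,0,0,1],[0,0,0,0,0,0,1],[0,0,0,0,0,0,1],[0,0,0,0,0,0,1],[0,0,0,0,0,0,1],[0,0,0,0,0,0,1]]]'
python3 -m inch '[[[0,0,-0.006,0,0,0,1],[0,0,-0.006,0,0,0,1],[0,0,0,0,0,0,1],[0,0,0,0,0,0,1]]]'
```

```text
time_s: 3.75
position: [0.5555, -0.1733, 0.0627]
tcp_rot: [-3.142, 0.0, 0.112]
contact_force: [0.3, -0.6, -0.6]
finger_gap: 0.0308
grasp_force: 0.0
time_s: 4.15
position: [0.5553, -0.1735, 0.0679]
tcp_rot: [-3.142, 0.001, 0.112]
contact_force: [1.0, -2.1, -10.0]
finger_gap: 0.0229
grasp_force: 30.0
```

```bash
python3 -m inch '[[[0,0,-0.006,0,0,0,1],[0,0,-0.006,0,0,0,1],[0,0,0,0,0,0,1],[0,0,0,0,0,0,1]]]'
python3 -m inch '[[[0,0,-0.004,0,0,0,1],[0,0,0,0,0,0,1],[0,0,0,0,0,0,1]]]'
```

```text
time_s: 4.55
position: [0.5553, -0.1735, 0.0745]
tcp_rot: [3.141, 0.0, 0.112]
contact_force: [1.3, -3.5, -13.3]
finger_gap: 0.0233
grasp_force: 30.0
time_s: 4.85
position: [0.5553, -0.1733, 0.0765]
tcp_rot: [-3.141, 0.001, 0.112]
contact_force: [1.1, -2.9, -13.7]
finger_gap: 0.0233
grasp_force: 30.0
```

```bash
python3 -m inch '[[[0,0,-0.003,0,0,0,1],[0,0,0,0,0,0,1],[0,0,0,0,0,0,1]]]'
python3 - <<'E'
from h import *
import cv2
a=robot.camera('side')[230:330,290:370];cv2.imwrite('pics/side2.png',cv2.resize(a,None,fx=6,fy=6,interpolation=cv2.INTER_CUBIC))
E
```

```text
time_s: 5.15
position: [0.5551, -0.1729, 0.0773]
tcp_rot: [-3.141, 0.001, 0.112]
contact_force: [1.2, -2.8, -22.4]
finger_gap: 0.023
grasp_force: 30.0
```

View pics/side2.png

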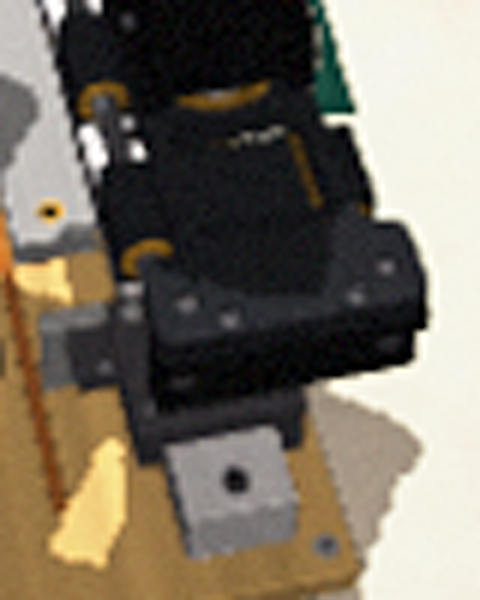

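The force jumped from 13.7 to 22.4 N over the last millimetre, so the knob is at its stop. In the crop the gripper sits on the carriage, with the stop plate at (75,345) and the bar end at (50,245).

```bash
python3 -m inch '[[[0,-0.01,0.001,0,0,0,1],[0,-0.016,0,0,0,0,1],[0,-0.016,0,0,0,0,1],[0,-0.016,0,0,0,0,1],[0,-0.01,0,0,0,0,1],[0,0,0,0,0,0,1],[0,0,0,0,0,0,1]]]'
python3 -c "
from h import *
delta([.5504,-.1318,.0728])"
```

```text
time_s: 5.9
position: [0.5511, -0.1377, 0.0773]
tcp_rot: [-3.139, 0.001, 0.112]
contact_force: [2.5, 0.7, -24.5]
finger_gap: 0.0231
grasp_force: 30.0
pos [ 0.5511 -0.1377  0.0773] rot [-3.1389e+00  1.2000e-03  1.1200e-01] units [-0.0001 -0.012   0.009 ] turn [-0.003  0.002  0.   ] F [  2.5   0.7 -24.5] gap 0.0231 gf 30.014036390930414 t 5.9
```

```bash
python3 -m inch '[[[0,0,0.004,0,0,0,1],[0,0,0.004,0,0,0,1],[0,0,0.003,0,0,0,1],[0,0,0,0,0,0,1],[0,0,0,0,0,0,1]]]'
```

```text
time_s: 6.4
position: [0.5514, -0.1387, 0.073]
tcp_rot: [-3.14, 0.0, 0.112]
contact_force: [-1.0, 4.9, -10.4]
finger_gap: 0.0229
grasp_force: 30.0
```

```bash
python3 -m inch '[[[0,-0.003,0.001,0,0,0,1],[0,-0.003,0,0,0,0,1],[0,0,0,0,0,0,1]]]'
python3 -m inch '[[[0,-0.002,0.001,0,0,0,1],[0,0,0,0,0,0,1]]]'
python3 -m inch '[[[0,-0.002,0.001,0,0,0,1],[0,0,0,0,0,0,1]]]'
```

```text
time_s: 6.7
position: [0.5515, -0.1384, 0.0728]
tcp_rot: [3.138, -0.0, 0.113]
contact_force: [-3.6, -2.7, -5.8]
finger_gap: 0.0228
grasp_force: 30.0
time_s: 6.9
position: [0.5516, -0.1383, 0.0727]
tcp_rot: [3.137, -0.001, 0.114]
contact_force: [-4.6, -5.0, -3.2]
finger_gap: 0.0233
grasp_force: 30.0
time_s: 7.1
position: [0.5516, -0.1382, 0.0727]
tcp_rot: [3.135, -0.001, 0.114]
contact_force: [-6.4, -6.8, -1.4]
finger_gap: 0.0228
grasp_force: 30.0
```

```bash
python3 -m inch '[[[0,0,-0.006,0,0,0,1],[0,0,0,0,0,0,1],[0,0,0,0,0,0,1]]]'
python3 -m inch '[[[0,0,0.003,0,0,0,1],[0,0,0,0,0,0,1],[0,0,0,0,0,0,1]]]'
```

```text
time_s: 7.4
position: [0.5512, -0.1363, 0.0738]
tcp_rot: [3.139, -0.0, 0.112]
contact_force: [-3.4, -3.8, -12.2]
finger_gap: 0.0231
grasp_force: 30.0
time_s: 7.7
position: [0.5513, -0.1359, 0.0728]
tcp_rot: [3.139, -0.0, 0.113]
contact_force: [-3.7, -5.2, -7.1]
finger_gap: 0.0233
grasp_force: 30.0
```

```bash
python3 -m inch '[[[0,-0.003,0,0,0,0,1],[0,0,0,0,0,0,1]]]'
python3 -m inch '[[[0,-0.003,0,0,0,0,1],[0,0,0,0,0,0,1]]]'
python3 -m inch '[[[0,0,-0.002,0,0,0,1],[0,0,0.002,0,0,0,1],[0,0,0,0,0,0,1]]]'
```

```text
time_s: 7.9
position: [0.5511, -0.1344, 0.0727]
tcp_rot: [3.139, -0.0, 0.113]
contact_force: [-3.5, -5.2, -8.0]
finger_gap: 0.0228
grasp_force: 30.0
time_s: 8.1
position: [0.5508, -0.1325, 0.0723]
tcp_rot: [3.14, 0.0, 0.113]
contact_force: [-3.5, -4.1, -11.6]
finger_gap: 0.0226
grasp_force: 30.0
time_s: 8.4
position: [0.5508, -0.132, 0.0721]
tcp_rot: [3.141, 0.0, 0.112]
contact_force: [-2.3, -4.7, -12.5]
finger_gap: 0.0233
grasp_force: 30.0
```

```bash
python3 -m inch '[[[0,0,0.004,0,0,0,1],[0,0,0.002,0,0,0,1],[0,0,0,0,0,0,1]]]'
python3 -m inch '[[[0,0,0.004,0,0,0,1],[0,0,0.004,0,0,0,1],[0,0,0,0,0,0,1]]]'
```

```text
time_s: 8.7
position: [0.5508, -0.1319, 0.0692]
tcp_rot: [3.141, 0.0, 0.112]
contact_force: [-4.1, -4.6, -10.6]
finger_gap: 0.0228
grasp_force: 30.0
time_s: 9.0
position: [0.5507, -0.1319, 0.0654]
tcp_rot: [3.141, 0.0, 0.112]
contact_force: [-3.7, -3.9, -8.2]
finger_gap: 0.0231
grasp_force: 30.0
```

```bash
python3 -m inch '[[[0,0.004,0.001,0,0,0,1],[0,0,0,0,0,0,1],[0,0,0,0,0,0,-1],[0,0,0,0,0,0,-1],[0,0,0,0,0,0,-1],[0,0,0,0,0,0,-1],[0,0,0,0,0,0,-1],[0,0,0,0,0,0,-1]]]'
python3 -m inch '[[[0,0,0,0,0,0,-1],[0,0,-0.03,0,0,0,-1],[0,0,-0.06,0,0,0,-1],[0,0,-0.08,0,0,0,-1],[0,0,-0.08,0,0,0,-1],[0,0,0,0,0,0,-1]]]'
python3 -m inch '[[[-0.08,0,-0.03,0,0,0,-1],[-0.08,0,-0.03,0,0,0,-1],[-0.08,0,0,0,0,0,-1],[-0.04,0,0,0,0,0,-1],[0,0,0,0,0,0,-1]]]'
python3 - <<'E'
from h import *
import cv2
b=robot.camera('side')[190:350,230:380]
t=robot.camera('top');cv2.imwrite('pics/top3_raw.png',t)
a=cv2.resize(b,None,fx=3,fy=3,interpolation=cv2.INTER_CUBIC);c=cv2.resize(t[180:280,350:430],None,fx=4,fy=4,interpolation=cv2.INTER_CUBIC)
cv2.imwrite('pics/fin.png',np.hstack([a,cv2.copyMakeBorder(c,0,80,0,0,cv2.BORDER_CONSTANT)]))
E
```

```text
time_s: 9.8
position: [0.5514, -0.1338, 0.0649]
tcp_rot: [3.141, -0.001, 0.112]
contact_force: [0.2, 0.1, 0.4]
finger_gap: 0.0632
grasp_force: 0.0
time_s: 10.4
position: [0.5548, -0.1351, 0.1953]
tcp_rot: [3.135, -0.011, 0.112]
contact_force: [0.3, 0.1, 0.9]
finger_gap: 0.0871
grasp_force: 0.0
time_s: 10.9
position: [0.4087, -0.1482, 0.2191]
tcp_rot: [-3.139, 0.003, 0.11]
contact_force: [0.6, -0.4, 0.8]
finger_gap: 0.0872
grasp_force: 0.0
```

View pics/fin.png

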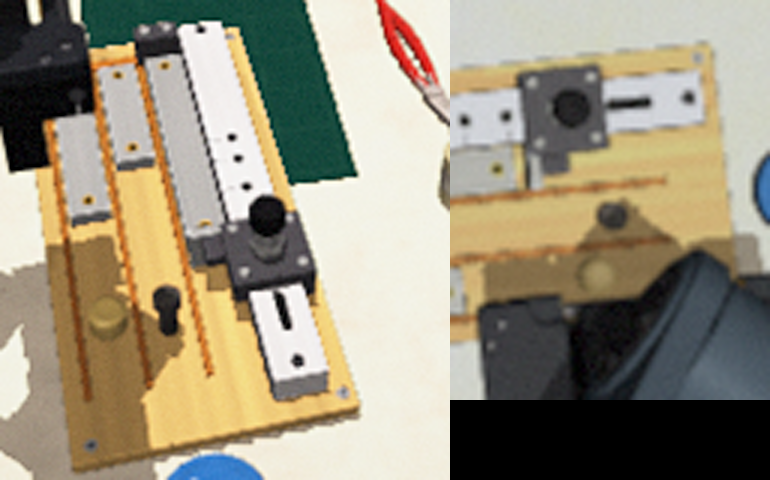

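The stop plate at (208,250) now sits just short of the bar end at (203,235). The knob is at (267,215) in the side view and (571,108) in the top crop. I'll check its height.

```bash
python3 -c "
from h import *
k=tri(((121.5)/4-.5+350,108.5/4-.5+180),(267.5/3-.5+230,215.5/3-.5+190));print(k)
k=tri(full('top',(632,127)),full('side',(353,332)));print(k)"
```

```text
[ 0.55014318 -0.13193814  0.08298927]
[ 0.55488687 -0.17363419  0.08238086]
```

```bash
python3 -c "
from plant import robot
print(robot.finish_job())"
```

```text
the job is handed in; nothing more can be done
None
```

I handed the job in at about 11 s: the pin is home in the first hole after the parking slot, which by the image measurements is the last one before the long bar in the channel and leaves about 5 mm of air. The knob had been pulled to its stop first, nothing else on the bench was touched, and the verdict was not shown.

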